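Index the sample changer and close its reading window

ROBOT

A 7-joint arm with a two-finger parallel gripper is mounted at the origin on a cart in front of the work surface, level with it; the furniture and walls round the work are solid. World frame = base frame: x ahead of the robot, y to its left, z up, the work surface at z = 0. Lengths are in m, angles in degrees, forces in N, time in s.
With the tool pointing down it reaches from about 0.425 to 0.875 m from the base axis. Payload 4.7 kg.
Tool frame: the origin (TCP) lies between the finger pads; the fingertips stand 11 mm ahead of it and the grasp point (between the pads) lies 8 mm behind it (env.tcp_to_tips is the distance from the TCP to the fingertips, in m); z points along the fingers, y is the line along which they close (so a half turn about z gives the same grasp; the last joint's range is limited). The gripper opens to 87 mm and grips with 3 to 60 N. Pads are 19 mm wide; open, the fingers measure 117 mm over their backs; the gripper's body (75 mm by 190 mm) begins 51 mm behind the grasp point.
Start: joints at [-73.447, 18.392, -4.016, 83.108, 1.295, 78.541, -3.26], TCP at [0.176, 0.626, 0.234] pointing down, gripper open.
Joint ranges: [-163.93, 163.93], [-17.29, 119.83], [-79.2, 71.16], [3.27, 140.29], [-89.18, 269.18], [5.43, 117.66], [-154.24, 154.24]. Speed limits (degrees/s): [147.25, 147.25, 180, 180, 180, 180, 180].

INTERFACE

Orientations are given as [roll, pitch, yaw] about the fixed x, y, z axes, in that order (R = Rz(yaw) Ry(pitch) Rx(roll)).
In Python, from cell import env, viewer gives the robot as it stands.
- The arm moves only by the tool step_arm, never from a script. Its arguments are lists of equal length, an entry for each row: "delta_pos": the shift along the tool's x, y, z in units of 0.2 m (1.0 is 0.2 m), a list of three; "rot": the turn, a rotation vector about the tool's x, y, z in units of 1.5 rad (1.0 is 1.5 rad), a list of three; "gripper": the gripper command: -1 is shut, 1 is fully open, values between are in proportion. A call has 1 to 20 rows; each row is the pose to reach, as a shift and turn from the pose commanded when the call began, along the tool's axes at that moment; what a row does not reach only later rows make up. A row lasts 1/8 s, in which the tool goes at most 62.5 mm and 10.7 degrees, less where a joint would pass 70% of its speed; a pose out of reach is approached as far as the arm can. A call with a number of a shift or a turn outside -1 to 1 is refused whole. A call with a gripper value outside its range is refused whole. The fingers move at their own pace and stop on an object; "squeeze" is the grip in N (left out, the last holds). Time passes only in rows, so rows that repeat a pose let the fingers close. It gives the time, the measured TCP pose, the force, the opening and the grip force at its end, in the units of the state.
- env.get_obs(): the state, without advancing time (a new reading comes with each control period).
- viewer.read_camera(name): name is "side" or "top" or "wrist"; returns a dict with "img" (420x560x3 uint8, red, green, blue), "fx", "fy", "cx", "cy" (pixels), "dist" ([k1, k2, p1, p2, k3] as OpenCV has them; the pictures are not rectified), "pose" (4x4, takes a point from camera to world coordinates). Camera axes: x right, y down, z forward; pixel columns grow to the right and rows downward; lengths in m; the calibration is good to about 2 mm. A picture is of the moment at which its call begins. There is no depth.
- env.sign_off(): hands the job in; it is judged then, once.
The state is a dict: "time_s": time; "qpos": joint angles; "joint_velocities": joint speeds; "effort": joint torques, N m; "tool_pos": TCP position; "tool_rot": TCP orientation; "force": force on the tool from outside, world axes, zero at the start; "wrist_torque": the same for the moment, N m; "grip_width": finger opening in m; "grasp_force": force on a finger pad.
Only numpy, scipy, OpenCV 4.12 (cv2) and the standard library are available. Lean on these libraries where they do the work, as an engineer would, in place of code of your own. Each camera call takes 0.05 s, during which the arm holds its last target. There are 200 camera calls.

TASK

Pump the red-handled ratchet lever of the sample changer through full strokes, stop to stop, until its blue-capped vial (the one in the carousel) stands centred in the reading bay under the window. Leave the lever back at its home stop (the left one, as the robot sees it), and then slide the black cover with the orange fin fully shut over the window. Turn the carousel only with the lever, do not touch the carousel or the vials, and leave the other things on the bench as they are.

Things in the scene. Friction and masses are not known exactly. Their poses are not given: they have to be found in the camera images.
- indexer: The sample changer, fixed to the bench: round base 244 mm across, origin on the bench on the vertical axis of both carousel and lever, z up. Lever on its -x side (towards the robot), reading bay on its +y side. A white column (60 mm wide, 103 to 153 mm out along +y) carries a white roof, top at z 133 mm, with a 42 mm square window over the bay; two rails on the roof reach z 141 mm.
- carousel: The grey six-celled carousel on a steel saw-toothed disc 176 mm across, origin and z those of the changer. Cells 60 degrees apart, centres 55 mm from the axis, 33 mm wide, floor z 42, walls to z 68 mm. 12 teeth: each full lever stroke and return turns it 30 degrees counter-clockwise from above, so two strokes per cell. It cannot turn back; it may stay up to 3 degrees past the tooth.
- lever (a joint): Lever angle (rad), 0 at the home stop (left as the robot sees it), 0.655 at the forward stop (right); grows counter-clockwise from above. The first 0.08 is lost motion, then a tooth is pushed; it is gained at about 0.61. The next tooth is caught only after a return below about 0.07. Friction only, no spring: it stays where left; 2 to 5 N at the grip move it.
- lever_grip (a point): Middle of the lever's upright round red grip: 17 mm thick, free from z 35 to 94 mm, with a 21 mm knob on top up to z 99 mm. This point is at z 75 mm, 140 mm from the changer's axis, and moves with the lever: at lever angle q it lies in direction 2.814 + q rad, counter-clockwise from the x axis of indexer.
- reading_bay (a point): The fixed point where the foot of the wanted vial has to stand: 55 mm from the changer's axis along its +y, at z 44 mm, centred under the window.
- cover (a joint): Position of the sliding cover (m): 0 fully shut over the window (against its stop), 0.066 fully open, away from the axis along +y of indexer. About 1.5 N of friction, stays where left.
- cover_grip (a point): Grip point on the cover's orange upright fin: the fin is 34 mm along the changer's x, 10 mm along its y (the sliding direction) and rises from the cover's top at z 138 mm to z 168 mm; this point is at z 160 mm in its middle. The cover is a black plate 58 x 52 x 4 mm.
- vial_a: sample vial of amber-brown content with a black cap, 24 mm wide, 68 mm tall; loose, standing in a carousel cell, origin at the centre of its underside.
- vial_b: sample vial with pale blue content and a white cap, 24 mm wide, 68 mm tall; loose, standing in a carousel cell, origin at the centre of its underside.
- vial_c: the wanted vial: brown content and a BLUE cap, 28 mm wide, 82 mm tall; loose, standing in a carousel cell, origin at the centre of its underside.
- vial_d: sample vial with clear content and a black cap, 24 mm wide, 68 mm tall; loose, standing in a carousel cell, origin at the centre of its underside.
- beaker_100: glass beaker, 55 mm wide, 70 mm tall, a bystander on the left; origin at the centre of its underside.
- tape_roll: roll of dark tape, 55 mm wide, 19 mm high, a bystander on the right; origin at the centre of its underside.
- marker: white marker pen with a black cap, 135 mm long, lying, a bystander on the right; origin under its middle.
- spanner_14: steel spanner, 156 mm long, lying, a bystander on the left; origin under its middle.

How it is judged:
By the outcome, as a careful person would: the job done as asked, in the order asked, and still so for the second after the job is handed in, with the robot touching nothing.
It also fails if it takes over 58 s, if anything falls off the work surface, if the arm or the gripper's body presses on something with over 40 N, if the wrist force passes 120 N, or if a joint passes its speed limit or range.

## Working session

There is one attempt and no reset: what is moved stays moved. The work goes in short steps, Python scripts to look and compute and a tool call to move; the robot and the scene stay as the last step left them, time stands still between calls to the robot, and variables do not carry over. Pictures are saved under pics/ and viewed, at most 13 in all, crops included, and the job is handed in when it is done.

Besides the shell and the picture viewer there is one more tool, called after "Emit:" as name(argument=value, ...), one argument or row to a line, values as JSON. step_arm: Moves the arm, as the interface text tells. Shifts and turns lie within -1 to 1; 1 stands for 0.2 m of shift or 1.5 rad of turn. Its arguments: {"type":"object","properties":{"delta_pos":{"type":"array"},"rot":{"type":"array"},"gripper":{"type":"array"},"squeeze":{"type":"number"}},"required":["delta_pos","rot","gripper"]}

```bash
mkdir -p pics; cat > h.py <<'E'
import numpy as np, cv2
from cell import env, viewer
def snap(n,f):
    c=viewer.read_camera(n); cv2.imwrite(f'pics/{f}.png',c['img'][...,::-1]); np.save(f'pics/{f}.npy',{k:c[k] for k in c if k!='img'},allow_pickle=True); return c
def load(f): return np.load(f'pics/{f}.npy',allow_pickle=True).item()
def K(c): return np.array([[c['fx'],0,c['cx']],[0,c['fy'],c['cy']],[0,0,1.]])
def pt(c,u,v,z):
    p=cv2.undistortPoints(np.array([[[u,v]]],float),K(c),np.array(c['dist'],float))[0,0]
    P=np.array(c['pose']); d=P[:3,:3]@[p[0],p[1],1]; o=P[:3,3]; return o+d*(z-o[2])/d[2]
def proj(c,X):
    T=np.linalg.inv(np.array(c['pose'])); r,_=cv2.Rodrigues(T[:3,:3])
    return cv2.projectPoints(np.array(X,float).reshape(-1,1,3),r,T[:3,3],K(c),np.array(c['dist'],float))[0][:,0]
E
python3 - <<'E'
from h import *
a=snap('top','top0')['img'];b=snap('side','side0')['img']
o=env.get_obs();print(o['time_s'],o['tool_pos'],o['tool_rot'],o['force'])
print(load('top0')['pose'],load('side0')['pose'])
cv2.imwrite('pics/t0.png',cv2.resize(a,(800,600),interpolation=cv2.INTER_CUBIC)[...,::-1])
E
```

```text
0.1 [0.17631244 0.62511716 0.23255066] [-1.79899373e+02  6.76910378e-03  1.64255094e+02] [ 0.62149136  0.28016426 -0.46309921]
[[ 0.12477701 -0.96789039  0.21821753  0.26704591]
 [-0.99216487 -0.12311371  0.02125765  0.07447728]
 [ 0.00629049 -0.21916023 -0.9756686   1.16792862]
 [ 0.          0.          0.          1.        ]] [[ 0.70239022 -0.6139891   0.36009078  0.10425559]
 [-0.7117765  -0.60251753  0.36103578 -0.32534368]
 [-0.00471102 -0.50989215 -0.86022543  1.13680959]
 [ 0.          0.          0.          1.        ]]
```

View pics/t0.png

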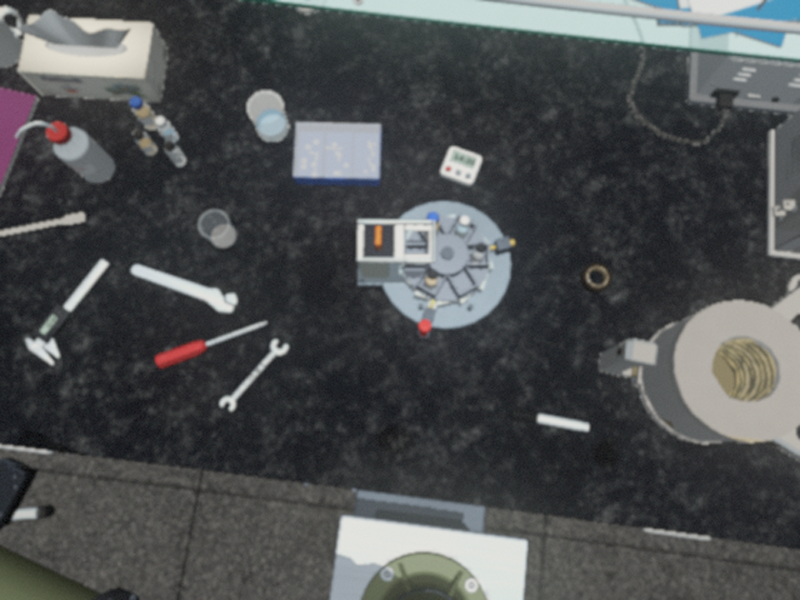

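View pics/side0.png

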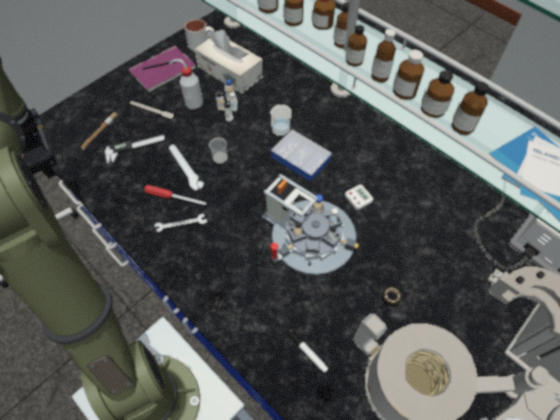

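The changer's base is centred near (447,264) in the 800x600 top view. The red knob is at about (425,326), the blue cap at (433,217), just beyond the roof, and the orange fin at (378,236). The cover is open. I'll enlarge both views.

```bash
python3 - <<'E'
from h import *
a=cv2.imread('pics/top0.png')[135:235,245:365];b=cv2.imread('pics/side0.png')[165:275,255:365]
A=cv2.resize(a,(720,600),interpolation=cv2.INTER_CUBIC);
cv2.imwrite('pics/c1.png',A)
cv2.imwrite('pics/c2.png',cv2.resize(b,(600,600),interpolation=cv2.INTER_CUBIC))
E
```

```text
(no output)
```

View pics/c1.png

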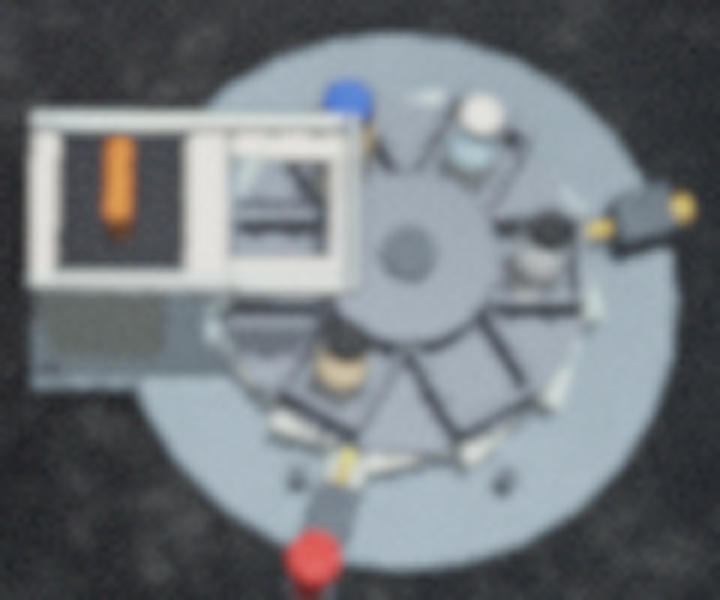

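View pics/c2.png

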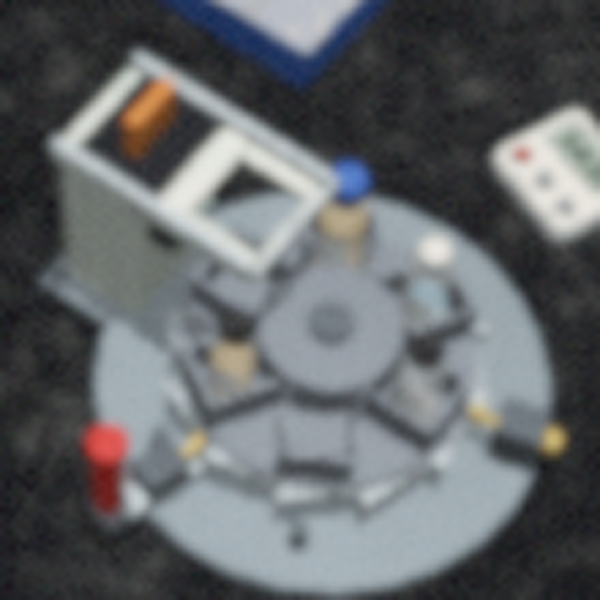

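```bash
cat > fit.py <<'E'
from h import *
from scipy.optimize import least_squares
t=load('top0');s=load('side0')
T=lambda u,v:(245+u/6-.42,135+v/6-.42); S=lambda u,v:(255+u*110/600-.4,165+v*110/600-.4)
# hub centre top z~.07?, knob, fin, blue
for n,a,b,z in [('hub',(410,252),(332,322),.07),('knob',(314,556),(105,440),.098),('fin',(119,165),None,.168),('blue',(349,97),(351,176),.126),('amber',(346,335),None,.112),('white',(483,112),(434,243),.112),('clear',(550,228),(425,345),.112)]:
    print(n,pt(t,*T(*a),z).round(4), None if b is None else pt(s,*S(*b),z).round(4))
# roof corners z .141: outer rails ends
for q in [(30,115),(30,288),(345,290),(350,120)]: print('roof',pt(t,*T(*q),.141).round(4))
for q in [(230,155),(228,252),(325,255),(328,160)]: print('win',pt(t,*T(*q),.133).round(4))
E
python3 fit.py
```

```text
hub [0.6146 0.0334 0.07  ] [0.6178 0.0339 0.07  ]
knob [0.4757 0.0584 0.098 ] [0.4777 0.0589 0.098 ]
fin [0.604  0.1515 0.168 ] None
blue [0.6583 0.0669 0.126 ] [0.6609 0.0653 0.126 ]
amber [0.5637 0.0565 0.112 ] None
white [0.664 0.012 0.112] [0.6678 0.0139 0.112 ]
clear [ 0.6184 -0.0199  0.112 ] [ 0.6199 -0.0216  0.112 ]
roof [0.6292 0.1912 0.141 ]
roof [0.5588 0.1812 0.141 ]
roof [0.5735 0.0594 0.141 ]
roof [0.6432 0.0655 0.141 ]
win [0.6255 0.111  0.133 ]
win [0.5856 0.1068 0.133 ]
win [0.5892 0.0688 0.133 ]
win [0.6284 0.0722 0.133 ]
```

Measured against the given sizes:
- Axis at about (0.616, 0.0335), and changer yaw about 7.5°.
- Knob radius 0.141, which matches; the lever is near home.
- Blue vial at 37° world with radius 54 mm, about 60° short of the bay, so two strokes.

Next I move above the lever.

Emit:
step_arm(
  delta_pos=[
    [-0.75, -0.78, 0],
    [-0.75, -0.78, 0],
    [-0.75, -0.78, 0],
    [-0.75, -0.78, 0],
    [-0.75, -0.78, 0],
  ],
  rot=[
    [0, 0, 0],
    [0, 0, 0],
    [0, 0, 0],
    [0, 0, 0],
    [0, 0, 0],
  ],
  gripper=[1, 1, 1, 1, 1],
)

```text
time_s: 0.72
tool_pos: [0.2803, 0.4324, 0.2336]
tool_rot: [-180.0, 0.0, 164.0]
force: [0.2, 1.0, 0.3]
grip_width: 0.0874
grasp_force: 0.0
```

Emit:
step_arm(
  delta_pos=[
    [-0.75, -0.78, 0],
    [-0.75, -0.78, 0],
    [-0.75, -0.78, 0],
    [-0.75, -0.78, 0],
    [-0.75, -0.78, 0],
  ],
  rot=[
    [0, 0, 0],
    [0, 0, 0],
    [0, 0, 0],
    [0, 0, 0],
    [0, 0, 0],
  ],
  gripper=[1, 1, 1, 1, 1],
)

```text
time_s: 1.35
tool_pos: [0.3813, 0.2431, 0.2336]
tool_rot: [180.0, 0.0, 164.1]
force: [0.0, 1.1, 0.7]
grip_width: 0.087
grasp_force: 0.0
```

Emit:
step_arm(
  delta_pos=[
    [-0.72, -0.75, 0],
    [-0.72, -0.75, 0],
    [-0.72, -0.75, 0],
    [-0.72, -0.75, 0],
    [-0.72, -0.75, 0],
    [-0.72, -0.75, 0],
  ],
  rot=[
    [0, 0, -0.05],
    [0, 0, -0.05],
    [0, 0, -0.05],
    [0, 0, -0.05],
    [0, 0, -0.05],
    [0, 0, -0.05],
  ],
  gripper=[1, 1, 1, 1, 1, 1],
)

```text
time_s: 2.1
tool_pos: [0.4778, 0.0634, 0.2333]
tool_rot: [180.0, -0.0, 168.8]
force: [0.4, 0.5, -0.5]
grip_width: 0.0871
grasp_force: 0.0
```

```bash
python3 - <<'E'
from h import *
c=snap('wrist','w1')
o=env.get_obs();print(o['time_s'],o['tool_pos'],o['tool_rot'],o['force'],o['qpos'])
print(proj(load('w1'),[[.477,.0587,.099],[.616,.0335,.07]]))
E
```

```text
2.15 [0.47780022 0.06326067 0.23333534] [ 1.79985894e+02 -3.61510068e-02  1.68796652e+02] [ 0.22589736 -0.09048076 -0.3345765 ] [-40.07221544  -3.35795545  28.51998846 107.07720173   1.62449121
  75.90735006  66.80671373]
[[268.68021297 203.58286232]
 [272.18502788 334.37716697]]
```

View pics/w1.png

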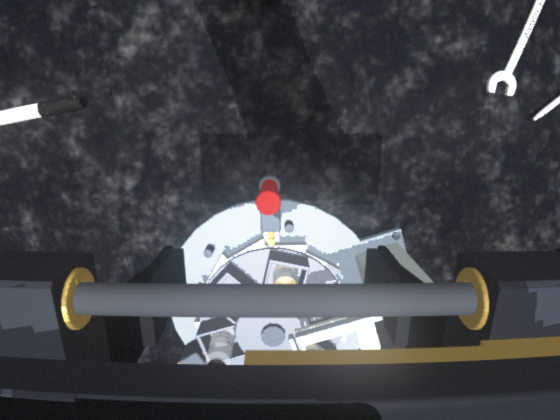

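The wrist view shows the knob at (268,203) and the hub at (273,334), both within 1 px of prediction. The lever sits against the pin at (288,226), its home stop. Now I descend and close on it.

Emit:
step_arm(
  delta_pos=[
    [0, -0.023, 0.3],
    [0, -0.023, 0.6],
    [0, -0.023, 0.865],
    [0, -0.023, 0.865],
    [0, -0.023, 0.865],
    [0, -0.023, 0.865],
    [0, -0.023, 0.865],
    [0, -0.023, 0.865],
    [0, -0.023, 0.865],
    [0, -0.023, 0.865],
    [0, -0.023, 0.865],
    [0, -0.023, 0.865],
  ],
  rot=[
    [0, 0, 0],
    [0, 0, 0],
    [0, 0, 0],
    [0, 0, 0],
    [0, 0, 0],
    [0, 0, 0],
    [0, 0, 0],
    [0, 0, 0],
    [0, 0, 0],
    [0, 0, 0],
    [0, 0, 0],
    [0, 0, 0],
  ],
  gripper=[1, 1, 1, 1, -1, -1, -1, -1, -1, -1, -1, -1],
  squeeze=10,
)

```text
time_s: 3.65
tool_pos: [0.4774, 0.0561, 0.0605]
tool_rot: [180.0, -0.0, 168.6]
force: [-0.4, 0.6, 0.7]
grip_width: 0.0204
grasp_force: 10.0
```

```bash
python3 -c "
import numpy as np
d=.026
for q in np.append(np.arange(1,13)*.055,[.67,.68]): print('[%.3f, %.3f, 0]'%(.7*(np.cos(q+d)-np.cos(d)),-.7*(np.sin(q+d)-np.sin(d))),'%.3f'%(-q/1.5))
d+=.66
print('back')
for q in -np.append(np.arange(1,13)*.055,[.67,.68]): print('[%.3f, %.3f, 0]'%(.7*(np.cos(q+.026)-np.cos(.026)),-.7*(np.sin(q+.026)-np.sin(.026))),'%.3f'%(-q/1.5))"
```

```text
[-0.002, -0.038, 0] -0.037
[-0.006, -0.077, 0] -0.073
[-0.012, -0.115, 0] -0.110
[-0.021, -0.152, 0] -0.147
[-0.031, -0.189, 0] -0.183
[-0.044, -0.226, 0] -0.220
[-0.058, -0.261, 0] -0.257
[-0.074, -0.296, 0] -0.293
[-0.093, -0.330, 0] -0.330
[-0.113, -0.363, 0] -0.367
[-0.135, -0.395, 0] -0.403
[-0.158, -0.425, 0] -0.440
[-0.163, -0.431, 0] -0.447
[-0.167, -0.436, 0] -0.453
back
[-0.000, 0.038, 0] 0.037
[-0.002, 0.077, 0] 0.073
[-0.007, 0.115, 0] 0.110
[-0.013, 0.153, 0] 0.147
[-0.021, 0.191, 0] 0.183
[-0.032, 0.228, 0] 0.220
[-0.044, 0.264, 0] 0.257
[-0.059, 0.300, 0] 0.293
[-0.075, 0.335, 0] 0.330
[-0.094, 0.368, 0] 0.367
[-0.114, 0.401, 0] 0.403
[-0.136, 0.433, 0] 0.440
[-0.140, 0.438, 0] 0.447
[-0.144, 0.444, 0] 0.453
```

Emit:
step_arm(
  delta_pos=[
    [-0.002, -0.038, 0],
    [-0.006, -0.077, 0],
    [-0.012, -0.115, 0],
    [-0.021, -0.152, 0],
    [-0.031, -0.189, 0],
    [-0.044, -0.226, 0],
    [-0.058, -0.261, 0],
    [-0.074, -0.296, 0],
    [-0.093, -0.33, 0],
    [-0.113, -0.363, 0],
    [-0.135, -0.395, 0],
    [-0.146, -0.41, 0],
    [-0.146, -0.41, 0],
  ],
  rot=[
    [0, 0, -0.037],
    [0, 0, -0.073],
    [0, 0, -0.11],
    [0, 0, -0.147],
    [0, 0, -0.183],
    [0, 0, -0.22],
    [0, 0, -0.257],
    [0, 0, -0.293],
    [0, 0, -0.33],
    [0, 0, -0.367],
    [0, 0, -0.403],
    [0, 0, -0.42],
    [0, 0, -0.42],
  ],
  gripper=[-1, -1, -1, -1, -1, -1, -1, -1, -1, -1, -1, -1, -1],
)

```text
time_s: 5.28
tool_pos: [0.4893, -0.0254, 0.0604]
tool_rot: [179.7, 0.1, -155.2]
force: [-1.5, 10.9, 0.6]
grip_width: 0.0199
grasp_force: 10.0
```

Emit:
step_arm(
  delta_pos=[
    [0, -0.01, 0],
    [0, -0.015, 0],
    [0, -0.015, 0],
  ],
  rot=[
    [0, 0, -0.01],
    [0, 0, -0.015],
    [0, 0, -0.015],
  ],
  gripper=[-1, -1, -1],
)

```text
time_s: 5.65
tool_pos: [0.4895, -0.0254, 0.0603]
tool_rot: [179.4, 0.0, -153.8]
force: [-4.8, 16.2, 4.1]
grip_width: 0.0196
grasp_force: 10.0
```

```bash
python3 - <<'E'
from h import *
a=snap('top','t2')['img'][135:235,245:365]
cv2.imwrite('pics/c3.png',cv2.resize(a,(720,600),interpolation=cv2.INTER_CUBIC)[...,::-1])
o=env.get_obs();print(o['tool_pos'],o['force'])
E
```

```text
[ 0.48951453 -0.02535381  0.06024048] [-4.07249885 16.63812588  3.70521636]
```

View pics/c3.png

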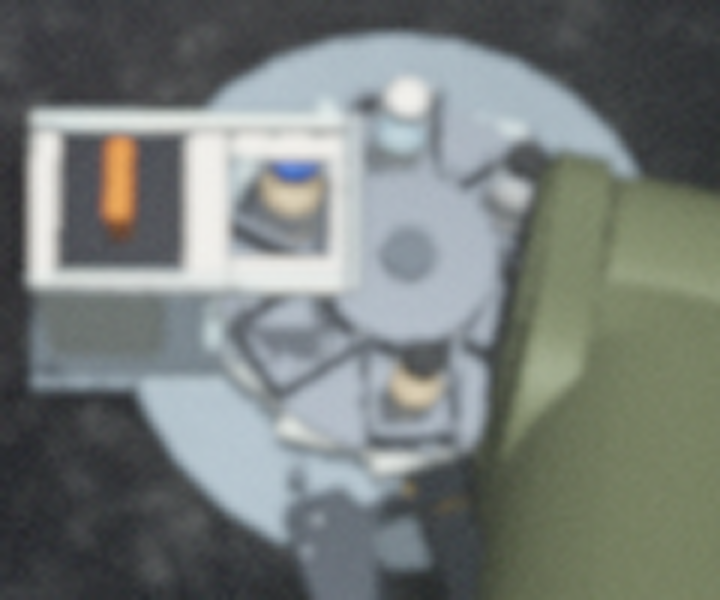

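The lever stands against the forward stop: it did not move and the force rose. The white cap is now at (408,98) and the black cap of the amber vial at (425,355). The blue cap shows at the window's far edge (293,168), so I compute the angle it has turned.

```bash
python3 - <<'E'
from h import *
t=load('top0');T=lambda u,v:(245+u/6-.42,135+v/6-.42)
for n,a,b in [('white',(483,112),(408,96)),('amber',(346,335),(424,355)),('clear',(550,228),(525,158))]:
    for q in (a,b):
        p=pt(t,*T(*q),.112)[:2]-[.616,.0335]; print(n,np.degrees(np.arctan2(p[1],p[0])).round(1),np.linalg.norm(p).round(4))
E
```

```text
white -24.1 0.0526
white 10.6 0.0519
amber 156.3 0.0571
amber -171.1 0.0573
clear -87.4 0.0535
clear -52.8 0.0507
```

It turned about 33° (one tooth plus up to 3° overrun), as expected. Now I return the lever to home.

Emit:
step_arm(
  delta_pos=[
    [0, 0.038, 0],
    [-0.002, 0.077, 0],
    [-0.007, 0.115, 0],
    [-0.013, 0.153, 0],
    [-0.021, 0.191, 0],
    [-0.032, 0.228, 0],
    [-0.044, 0.264, 0],
    [-0.059, 0.3, 0],
    [-0.075, 0.335, 0],
    [-0.094, 0.368, 0],
    [-0.114, 0.401, 0],
    [-0.13, 0.425, 0],
    [-0.136, 0.433, 0],
    [-0.136, 0.433, 0],
  ],
  rot=[
    [0, 0, 0.037],
    [0, 0, 0.073],
    [0, 0, 0.11],
    [0, 0, 0.147],
    [0, 0, 0.183],
    [0, 0, 0.22],
    [0, 0, 0.257],
    [0, 0, 0.293],
    [0, 0, 0.33],
    [0, 0, 0.367],
    [0, 0, 0.403],
    [0, 0, 0.43],
    [0, 0, 0.435],
    [0, 0, 0.435],
  ],
  gripper=[-1, -1, -1, -1, -1, -1, -1, -1, -1, -1, -1, -1, -1, -1],
)

```text
time_s: 7.45
tool_pos: [0.4777, 0.057, 0.0605]
tool_rot: [180.0, 0.0, 168.6]
force: [1.2, 0.3, -2.0]
grip_width: 0.02
grasp_force: 10.0
```

Emit:
step_arm(
  delta_pos=[
    [0, 0.01, 0],
    [0, 0.015, 0],
    [0, 0.015, 0],
  ],
  rot=[
    [0, 0, 0],
    [0, 0, 0],
    [0, 0, 0],
  ],
  gripper=[-1, -1, -1],
)

```text
time_s: 7.82
tool_pos: [0.4781, 0.0595, 0.0605]
tool_rot: [-180.0, -0.0, 168.5]
force: [-0.3, -1.1, -1.2]
grip_width: 0.0201
grasp_force: 10.0
```

Still moving freely, so I keep pushing until it stops.

Emit:
step_arm(
  delta_pos=[
    [0, 0.01, 0],
    [0, 0.02, 0],
    [0, 0.02, 0],
  ],
  rot=[
    [0, 0, 0],
    [0, 0, 0],
    [0, 0, 0],
  ],
  gripper=[-1, -1, -1],
)

```text
time_s: 8.2
tool_pos: [0.4788, 0.0633, 0.0605]
tool_rot: [-180.0, -0.0, 168.5]
force: [-1.2, -3.3, 0.8]
grip_width: 0.02
grasp_force: 10.0
```

Emit:
step_arm(
  delta_pos=[
    [0, 0.01, 0],
    [0, 0.02, 0],
    [0, 0.02, 0],
  ],
  rot=[
    [0, 0, 0],
    [0, 0, 0],
    [0, 0, 0],
  ],
  gripper=[-1, -1, -1],
)

```text
time_s: 8.57
tool_pos: [0.4786, 0.0634, 0.0603]
tool_rot: [-179.7, -0.1, 168.4]
force: [-4.2, -10.4, 3.2]
grip_width: 0.0202
grasp_force: 10.0
```

The home stop is at (0.4787, 0.0634), and stop-to-stop is 37.2° = 0.65 rad, which matches. Second stroke:

Emit:
step_arm(
  delta_pos=[
    [-0.001, -0.038, 0],
    [-0.004, -0.077, 0],
    [-0.01, -0.115, 0],
    [-0.017, -0.153, 0],
    [-0.026, -0.19, 0],
    [-0.038, -0.227, 0],
    [-0.051, -0.263, 0],
    [-0.067, -0.298, 0],
    [-0.084, -0.333, 0],
    [-0.103, -0.366, 0],
    [-0.124, -0.398, 0],
    [-0.143, -0.424, 0],
    [-0.156, -0.44, 0],
    [-0.165, -0.451, 0],
    [-0.165, -0.451, 0],
  ],
  rot=[
    [0, 0, -0.037],
    [0, 0, -0.073],
    [0, 0, -0.11],
    [0, 0, -0.147],
    [0, 0, -0.183],
    [0, 0, -0.22],
    [0, 0, -0.257],
    [0, 0, -0.293],
    [0, 0, -0.33],
    [0, 0, -0.367],
    [0, 0, -0.403],
    [0, 0, -0.43],
    [0, 0, -0.44],
    [0, 0, -0.44],
    [0, 0, -0.44],
  ],
  gripper=[-1, -1, -1, -1, -1, -1, -1, -1, -1, -1, -1, -1, -1, -1, -1],
)

```text
time_s: 10.45
tool_pos: [0.4897, -0.025, 0.0598]
tool_rot: [179.6, -0.4, -153.6]
force: [-12.9, 3.1, 9.3]
grip_width: 0.0198
grasp_force: 10.0
```

```bash
python3 - <<'E'
from h import *
a=snap('top','t3')['img'][135:235,245:365]
cv2.imwrite('pics/c4.png',cv2.resize(a,(720,600),interpolation=cv2.INTER_CUBIC)[...,::-1])
E
```

```text
(no output)
```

View pics/c4.png

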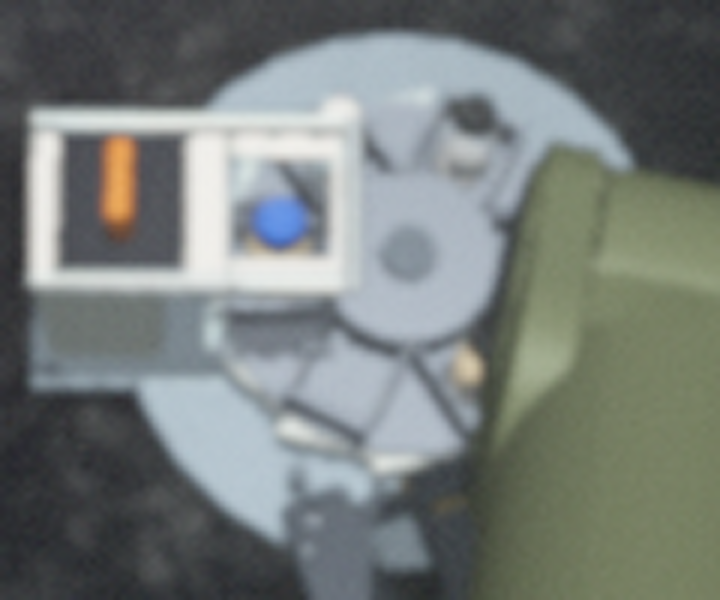

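The blue cap now shows in the window at (280,222). A small nudge confirms the forward stop, then I return.

Emit:
step_arm(
  delta_pos=[
    [0.012, -0.01, 0],
    [0.012, -0.015, 0],
    [0.012, -0.015, 0],
  ],
  rot=[
    [0, 0, 0],
    [0, 0, 0],
    [0, 0, 0],
  ],
  gripper=[-1, -1, -1],
)

```text
time_s: 10.88
tool_pos: [0.4897, -0.0251, 0.0599]
tool_rot: [179.4, -0.3, -153.4]
force: [-11.7, 10.2, 7.6]
grip_width: 0.02
grasp_force: 10.0
```

```bash
python3 - <<'E'
from h import *
t=load('top0');T=lambda u,v:(245+u/6-.42,135+v/6-.42)
for n,q,z in [('blue',(280,220),.126),('clear',(472,112),.112)]:
        p=pt(t,*T(*q),z)[:2]-[.616,.0335]; print(n,p,np.degrees(np.arctan2(p[1],p[0])).round(1),np.linalg.norm(p).round(4))
E
```

```text
blue [-0.01250189  0.05469263] 102.9 0.0561
clear [ 0.04747904 -0.017026  ] -19.7 0.0504
```

Emit:
step_arm(
  delta_pos=[
    [0.005, 0.038, 0],
    [0.005, 0.077, 0],
    [0, 0.115, 0],
    [-0.007, 0.153, 0],
    [-0.016, 0.19, 0],
    [-0.028, 0.227, 0],
    [-0.041, 0.263, 0],
    [-0.057, 0.298, 0],
    [-0.074, 0.333, 0],
    [-0.093, 0.366, 0],
    [-0.114, 0.398, 0],
    [-0.133, 0.424, 0],
    [-0.146, 0.44, 0],
    [-0.153, 0.448, 0],
    [-0.153, 0.448, 0],
  ],
  rot=[
    [0, 0, 0.037],
    [0, 0, 0.073],
    [0, 0, 0.11],
    [0, 0, 0.147],
    [0, 0, 0.183],
    [0, 0, 0.22],
    [0, 0, 0.257],
    [0, 0, 0.293],
    [0, 0, 0.33],
    [0, 0, 0.367],
    [0, 0, 0.403],
    [0, 0, 0.43],
    [0, 0, 0.44],
    [0, 0, 0.44],
    [0, 0, 0.44],
  ],
  gripper=[-1, -1, -1, -1, -1, -1, -1, -1, -1, -1, -1, -1, -1, -1, -1],
)

```text
time_s: 12.75
tool_pos: [0.4793, 0.0631, 0.0601]
tool_rot: [-180.0, -0.2, 168.6]
force: [-6.1, -1.1, 2.7]
grip_width: 0.0196
grasp_force: 10.0
```

Emit:
step_arm(
  delta_pos=[
    [0, 0.01, 0],
    [0, 0.02, 0],
    [0, 0.02, 0],
  ],
  rot=[
    [0, 0, 0],
    [0, 0, 0],
    [0, 0, 0],
  ],
  gripper=[-1, -1, -1],
)

```text
time_s: 13.12
tool_pos: [0.4793, 0.0632, 0.0599]
tool_rot: [-179.7, -0.3, 168.5]
force: [-9.1, -8.3, 6.2]
grip_width: 0.0201
grasp_force: 10.0
```

The lever is at its home stop. I relieve the load, open the gripper and rise, turning the tool to the changer's yaw.

Emit:
step_arm(
  delta_pos=[
    [0.008, -0.012, 0],
    [0.008, -0.012, 0],
    [0.008, -0.012, 0],
    [0.008, -0.012, 0],
    [0.008, -0.012, 0],
    [0.008, -0.012, 0],
    [0.008, -0.012, 0],
    [0.01, -0.015, -0.25],
    [0.01, -0.015, -0.55],
    [0.01, -0.015, -0.85],
    [0.01, -0.015, -0.85],
    [0.01, -0.015, -0.85],
    [0.01, -0.015, -0.85],
  ],
  rot=[
    [0, 0, 0],
    [0, 0, 0],
    [0, 0, 0],
    [0, 0, 0],
    [0, 0, 0],
    [0, 0, 0],
    [0, 0, 0],
    [0, 0, 0],
    [0, 0, 0],
    [0, 0, -0.1],
    [0, 0, -0.209],
    [0, 0, -0.209],
    [0, 0, -0.209],
  ],
  gripper=[-1, -1, 0, 0, 0, 0, 0, 0, 0, 0, 0, 0, 0],
)

```text
time_s: 14.75
tool_pos: [0.4787, 0.0641, 0.2296]
tool_rot: [-180.0, -0.1, -173.6]
force: [0.3, 0.6, -0.4]
grip_width: 0.0432
grasp_force: 0.0
```

```bash
python3 - <<'E'
from h import *
a=snap('top','t4')['img'][135:235,245:365]
cv2.imwrite('pics/c5.png',cv2.resize(a,(720,600),interpolation=cv2.INTER_CUBIC)[...,::-1])
c=snap('side','s4')['img'][165:275,255:365]
cv2.imwrite('pics/s5.png',cv2.resize(c,(600,600),interpolation=cv2.INTER_CUBIC)[...,::-1])
o=env.get_obs();print(o['tool_pos'],o['tool_rot'],o['force'])
d=np.hstack([cv2.resize(cv2.imread('pics/c5.png'),(400,333)),cv2.resize(cv2.imread('pics/s5.png'),(400,333),)])
cv2.imwrite('pics/d5.png',d)
E
```

```text
[0.47875966 0.06405422 0.22958639] [-1.79968662e+02 -1.03677952e-01 -1.73579921e+02] [ 0.34388645  0.18857316 -0.49509554]
```

View pics/d5.png

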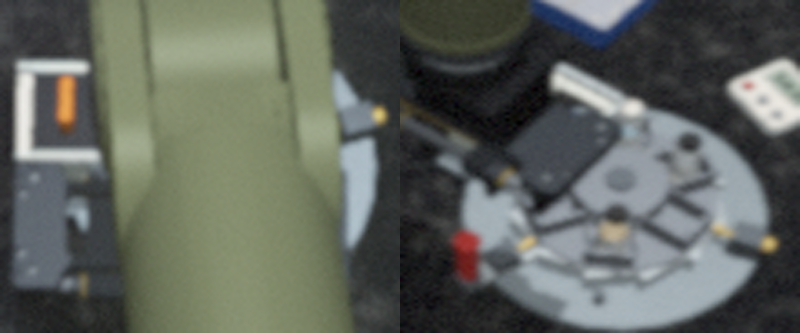

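The arm hides the bay here; the lever knob in the side view is at home. I move above the fin and look from there.

Emit:
step_arm(
  delta_pos=[
    [-0.3, 0.17, 0],
    [-0.6, 0.33, 0],
    [-0.667, 0.37, 0],
    [-0.667, 0.37, 0],
    [-0.667, 0.37, 0],
  ],
  rot=[
    [0, 0, 0],
    [0, 0, 0],
    [0, 0, 0],
    [0, 0, 0],
    [0, 0, 0],
  ],
  gripper=[0, 0, 0, 0, 0],
)

```text
time_s: 15.48
tool_pos: [0.6028, 0.1518, 0.2298]
tool_rot: [-179.9, -0.1, -173.6]
force: [-0.6, -0.8, 0.1]
grip_width: 0.0432
grasp_force: 0.0
```

```bash
python3 - <<'E'
from h import *
w=snap('wrist','w6')['img'][...,::-1]
c=snap('top','t6')['img'][135:235,245:365][...,::-1]
o=env.get_obs();print(o['tool_pos'],o['tool_rot'],o['force'])
print(proj(load('w6'),[[.603,.1525,.168],[.4787,.0634,.099],[.6098,.0881,.126]]))
cv2.imwrite('pics/d6.png',np.hstack([cv2.resize(w,(440,330)),cv2.resize(c,(360,330),interpolation=cv2.INTER_CUBIC)]))
E
```

```text
[0.60284605 0.15162094 0.2306716 ] [ 1.79989508e+02 -2.10530333e-02 -1.73585832e+02] [-0.20447519 -0.4576875   0.3603702 ]
[[275.99379829 233.06630629]
 [172.37293402  25.81663272]
 [186.8381101  213.67354891]]
```

View pics/d6.png

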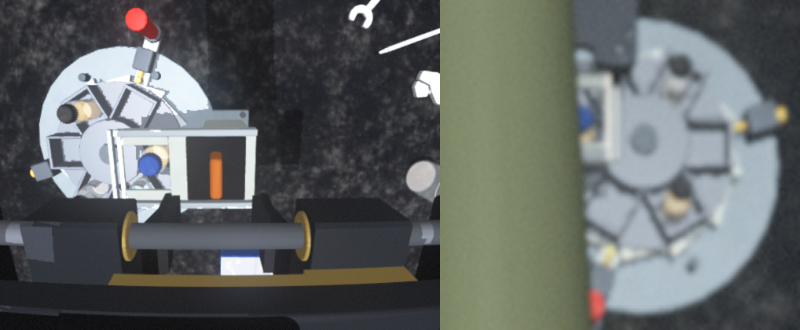

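```bash
python3 - <<'E'
from h import *
w=load('w6');im=cv2.cvtColor(cv2.imread('pics/w6.png'),cv2.COLOR_BGR2HSV)
m=cv2.inRange(im,(100,130,50),(130,255,255));m[:,:150]=0;m[:,240:]=0;m[260:]=0
n,l,s,c=cv2.connectedComponentsWithStats(m);print(s[1:],c[1:])
k=1+s[1:,4].argmax()
o=cv2.inRange(im,(5,150,80),(20,255,255));o[:,:250]=0;o[:,310:]=0;o[:180]=0;o[255:]=0
x,y,ww,hh,_=cv2.connectedComponentsWithStats(o)[2][1];print('fin box',x,y,ww,hh)
C=np.array([.6155,.0335]);yw=np.radians(6.5);R=np.array([[np.cos(yw),-np.sin(yw)],[np.sin(yw),np.cos(yw)]])
for z in (.12,.126): print(R.T@(pt(w,*c[k],z)[:2]-C))
for q in [(143,138),(255,134),(143,198)]: pass
print('fin',pt(w,x+ww/2,y+hh,.168), 'bot')
cv2.imwrite('pics/d7.png',cv2.resize(cv2.imread('pics/w6.png')[140:270,120:340],(800,473),interpolation=cv2.INTER_CUBIC))
E
```

```text
[[177 199  26  25 482]] [[189.24688797 210.6473029 ]]
fin box 267 194 16 59
[-0.00011923  0.05534229]
[-0.00176294  0.05680951]
fin [0.61610751 0.15336414 0.168     ] bot
```

View pics/d7.png

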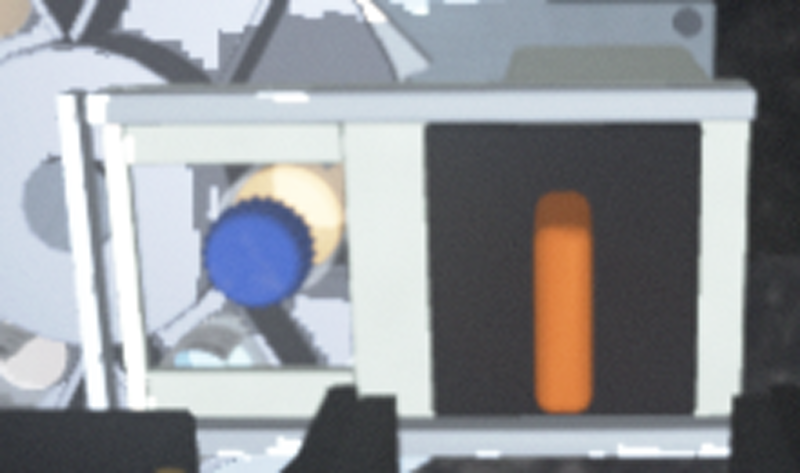

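The blue cap sits within 1–2 mm of the bay point: it measures (-1, 56) mm in changer axes against (0, 55). The fin top is at about (0.600, 0.152). I grasp the fin.

Emit:
step_arm(
  delta_pos=[
    [0.015, 0.002, 0.2],
    [0.015, 0.002, 0.376],
    [0.015, 0.002, 0.376],
    [0.015, 0.002, 0.376],
    [0.015, 0.002, 0.376],
    [0.015, 0.002, 0.376],
    [0.015, 0.002, 0.376],
    [0.015, 0.002, 0.376],
    [0.015, 0.002, 0.376],
  ],
  rot=[
    [0, 0, 0],
    [0, 0, 0],
    [0, 0, 0],
    [0, 0, 0],
    [0, 0, 0],
    [0, 0, 0],
    [0, 0, 0],
    [0, 0, 0],
    [0, 0, 0],
  ],
  gripper=[0, 0, 0, 0, -1, -1, -1, -1, -1],
  squeeze=10,
)

```text
time_s: 16.7
tool_pos: [0.6006, 0.1526, 0.1555]
tool_rot: [-180.0, 0.0, -173.5]
force: [-0.0, -0.9, 0.5]
grip_width: 0.0098
grasp_force: 10.0
```

Emit:
step_arm(
  delta_pos=[
    [0, -0.04, 0],
    [0, -0.08, 0],
    [0, -0.12, 0],
    [0, -0.16, 0],
    [0, -0.2, 0],
    [0, -0.24, 0],
    [0, -0.28, 0],
    [0, -0.31, 0],
    [0, -0.32, 0],
    [0, -0.325, 0],
    [0, -0.325, 0],
  ],
  rot=[
    [0, 0, 0],
    [0, 0, 0],
    [0, 0, 0],
    [0, 0, 0],
    [0, 0, 0],
    [0, 0, 0],
    [0, 0, 0],
    [0, 0, 0],
    [0, 0, 0],
    [0, 0, 0],
    [0, 0, 0],
  ],
  gripper=[-1, -1, -1, -1, -1, -1, -1, -1, -1, -1, -1],
)

```text
time_s: 18.08
tool_pos: [0.6081, 0.0889, 0.1555]
tool_rot: [180.0, 0.0, -173.4]
force: [2.0, 3.0, 3.0]
grip_width: 0.0099
grasp_force: 10.0
```

Emit:
step_arm(
  delta_pos=[
    [0, -0.01, 0],
    [0, -0.02, 0],
    [0, -0.02, 0],
  ],
  rot=[
    [0, 0, 0],
    [0, 0, 0],
    [0, 0, 0],
  ],
  gripper=[-1, -1, -1],
)

```text
time_s: 18.45
tool_pos: [0.6081, 0.0888, 0.1555]
tool_rot: [179.7, 0.0, -173.3]
force: [0.9, 9.0, 2.7]
grip_width: 0.0099
grasp_force: 10.0
```

The cover is against its stop: 64 mm travelled, force rose with no motion, and the fin is above the bay. I release, rise and back away.

Emit:
step_arm(
  delta_pos=[
    [0, 0.015, 0],
    [0, 0.015, 0],
    [0, 0.015, 0],
    [0, 0.015, 0],
    [0, 0.015, 0],
    [0, 0.015, 0],
    [0, 0.015, -0.2],
    [0, 0.015, -0.45],
    [0.3, 0.3, -0.5],
    [0.6, 0.6, -0.5],
    [0.7, 0.9, -0.5],
    [0.7, 0.9, -0.5],
    [0.7, 0.9, -0.5],
    [0.7, 0.9, -0.5],
  ],
  rot=[
    [0, 0, 0],
    [0, 0, 0],
    [0, 0, 0],
    [0, 0, 0],
    [0, 0, 0],
    [0, 0, 0],
    [0, 0, 0],
    [0, 0, 0],
    [0, 0, 0],
    [0, 0, 0],
    [0, 0, 0],
    [0, 0, 0],
    [0, 0, 0],
    [0, 0, 0],
  ],
  gripper=[-1, 0, 0, 0, 0, 0, 0, 0, 0, 0, 0, 0, 0, 0],
)

```text
time_s: 20.2
tool_pos: [0.4493, 0.2464, 0.2555]
tool_rot: [-180.0, 0.0, -173.5]
force: [0.3, 0.1, 0.4]
grip_width: 0.0435
grasp_force: 0.0
```

```bash
python3 - <<'E'
from h import *
c=snap('top','t8')['img'][135:235,245:365][...,::-1]
s=snap('side','s8')['img'][165:275,255:365][...,::-1]
o=env.get_obs();print(o['time_s'],o['tool_pos'],o['force'])
cv2.imwrite('pics/d8.png',np.hstack([cv2.resize(c,(440,366),interpolation=cv2.INTER_CUBIC),cv2.resize(s,(360,366),interpolation=cv2.INTER_CUBIC)]))
E
```

```text
20.3 [0.44975929 0.24575684 0.25542869] [ 0.86928608 -0.34526055  0.2476529 ]
```

View pics/d8.png

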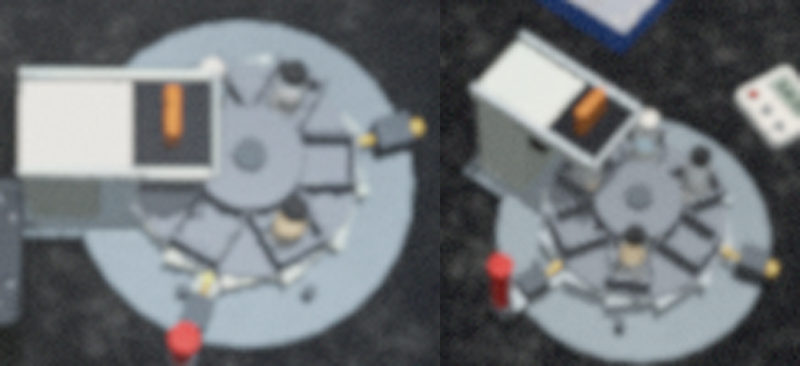

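The cover is over the window with the fin at (173,112), and the lever is at home with its knob at (184,340). The robot is clear, so I hand in.

```bash
python3 -c "
from cell import env; print(env.sign_off())"
```

```text
the job is handed in; nothing more can be done
None
```

The job is handed in after about 20 s of robot time: two full strokes put the blue-capped vial within about 2 mm of the bay centre, the lever is back at its home stop, and the cover is shut against its stop.

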